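# Fold open the test-bay guard and throw the isolator

### The arm

A 7-joint arm with a two-finger parallel gripper is mounted at the origin on the work surface. World frame = base frame: x ahead of the robot, y to its left, z up, the work surface at z = 0. Lengths are in m, angles in rad, forces in N, time in s.
With the tool pointing down it reaches from about 0.4 to 0.85 m from the base axis. Payload 10.4 kg.
Tool frame: the origin (TCP) lies midway between the tips of the shut fingers; the grasp point (between the pads) lies 19 mm behind it; z points along the fingers, y is the direction in which the jaws open and shut (so a half turn about z gives the same grasp; the last joint's range is limited). The gripper opens to 85 mm and grips with 20 to 120 N. Pads are 22 mm wide; open, the fingers measure 114 mm over their backs; the gripper's body (76 mm by 85 mm) begins 54 mm behind the grasp point. The pads swing forward as they close: fully open they stand 13 mm farther back than shut.
Start: joints at [-0.023, 0.332, -0.065, 1.46, 0.022, 1.35, -0.088], TCP at [0.625, 0, 0.231] pointing down, gripper open.
Joint ranges: [-2.6, 2.6], [-0.5, 2.12], [-1.47, 1.34], [0.16, 2.42], [-1.27, 4.41], [0.06, 2.06], [-2.6, 2.6]. Speed limits (rad/s): [2.22, 2.22, 2.79, 2.79, 3.14, 3.14, 3.14].

### API

Orientations are given as a unit quaternion [x, y, z, w].
In Python, from workcell import manip, viewer gives the robot as it stands.
- The arm moves only by the tool move_arm, never from a script. Its argument "deltas" is a list of rows, each a list of 7 numbers: the shift along the tool's x, y, z in m, then the turn, a rotation vector about the tool's x, y, z in degrees, then the opening, from -1 (shut) to 1 (fully open). In form: [[dx, dy, dz, wx, wy, wz, gripper], ...]. A call has 1 to 10 rows; each row shifts and turns the commanded pose from where the row before left it, along the tool's axes as they then stand; what a row does not reach is not made up. A row lasts 1/8 s, in which the tool goes at most 62.5 mm and 10.7 degrees, less where a joint would pass 70% of its speed; a pose out of reach is approached as far as the arm can. A call with a gripper value outside its range is refused whole. The fingers move at their own pace and stop on an object; "force" is the grip in N (left out, the last holds). Time passes only in rows, so rows that do not move let the fingers close. It gives the time, the measured TCP pose, the force and the opening at its end, in the units of the state.
- manip.get_obs(): the state, without advancing time (a new reading comes with each control period).
- viewer.camera(name): name is "scene" or "side" or "wrist"; returns (picture, depth): 400x640x3 uint8, red, green, blue; 400x640 float32, m along the optical axis (not along the pixel's ray), 0 where there is no reading.
- viewer.calibration(name): a dict with "fx", "fy", "cx", "cy" (pixels), "dist" ([k1, k2, p1, p2, k3] as OpenCV has them; the pictures are not rectified), "R" (3x3) and "t" (3): a world point X has camera coordinates R X + t; the wrist camera has in their place "T_tool_cam" (4x4, takes a point from camera to tool coordinates, whose origin is the TCP and whose axes are the flange's). Camera axes: x right, y down, z forward; pixel columns grow to the right and rows downward; lengths in m; the calibration is good to about 2 mm. A picture is of the moment at which its call begins: read the wrist's pose just before it. calibration takes no time and is no camera call.
- manip.hand_in(): hands the job in, once; it reports no verdict.
The state is a dict: "clock": time; "joint_pos": joint angles; "joint_velocities": joint speeds; "tau": joint torques, N m; "position": TCP position; "ee_rot": TCP orientation; "ft_force": force on the tool from outside, world axes, zero at the start; "torque": the same for the moment, N m; "grip_width": opening from 0.0 (shut) to 1.0 (fully open).
Only numpy, scipy, OpenCV 4.12 (cv2) and the standard library are available. Lean on these libraries where they do the work, as an engineer would, in place of code of your own. Each camera call takes 0.05 s, during which the arm holds its last target.

### The job

Fold the bay's bifold guard door fully open, so that both panels stand stacked beside the right-hand post; the upright pin at its fold hinge is the place to push. Then reach under the bay's roof grille and throw the taller of the two isolator levers all the way over to the back, leaving the door open and the shorter lever, the capacitor, the multimeter and the screwdriver as they are.

Things in the scene. Friction and masses are not known exactly. Their poses are not given: they have to be found in the camera images.
- bay: fixed bay of aluminium posts, white side sheets, open back, roofed with a grille of 5 mm rods 44 mm apart. Origin: centre of the doorway, on the bench; +x into the bay (away from the robot at yaw 0), +y left. Doorway 360 mm wide between 20 mm posts at y = +-190 mm. Roof from x = -10 to +180 mm, heights 285 to 301 mm. A 4 mm high track strip crosses the doorway. Yaw within 0.15 rad.
- jamb (a point): fixed: the vertical hinge line at the right-hand post (bay x = 0, y = -170 mm), at bench level, about which the first door panel turns
- fold_pin (a point): centre of the top of the upright steel hinge pin that joins the two door panels: 18 mm in diameter, top 225 mm above the bench, standing 55 mm clear above the panels. It moves on a circle of radius 170 mm about the jamb hinge line, out towards the robot and to the right as the door opens.
- guard (a joint): first panel's angle (rad): 0 = shut across the doorway, growing as the fold comes out towards the robot; 1.5 = stop, panels stacked, pointing out beside the right post. Pin at bay x = -170 sin(angle), y = -170 + 170 cos(angle) mm. About 2 N at the pin moves it; it stays where left. The end of the second panel follows the track by itself.
- iso_long (a joint): angle of the taller lever (rad): at 0 it leans 0.5 rad from upright towards the bay's -x (the front), at 1.0 (its stop) it leans 0.5 rad towards the bay's +x (the back). It stays where it is left; about 1 N moves it. Steel rod 10 mm thick with a 26 mm black ball; ball centre 95 mm from the pivot.
- iso_long_tip (a point): centre of the ball of the taller lever, about 105 mm above the bench at either end of its swing
- iso_long_base: grey block of the taller lever, 70 x 50 x 25 mm, fixed on the bench in the bay with its x and y along the bay's; origin under its centre; the pivot lies 22 mm above the origin, axis along y
- iso_short (a joint): angle of the shorter lever (rad), same kind: ball centre 55 mm from its pivot. It stands on the same kind of block, about 70 mm to the left or right of the taller one. To be left as it is.
- iso_short_tip (a point): centre of the 26 mm ball of the shorter lever, about 70 mm above the bench
- capacitor: loose aluminium can, 36 mm in diameter and 80 mm tall with its terminals, standing in the bay's right rear corner; origin under its centre. Leave it.
- multimeter: loose grey multimeter lying on the bench left of the bay, 150 x 75 x 40 mm; origin under its centre. Leave it.
- screwdriver: loose screwdriver lying on the bench right of the bay, about 200 mm long. Leave it.
- lead_end (a point): top corner of the second panel's free end, which runs in the track; 170 mm above the bench. Both white panels are 170 mm wide, 8 mm thick, 170 mm tall.

How it is judged:
On the way, in this order (a step that is already met when the one before it is completed fails the run):
1. the guard is folded fully open with the taller lever not yet thrown (value of joint guard above 1.35 rad and value of joint iso_long below 0.5 rad), for 0.2 s.
2. the taller lever is thrown to the back with the guard open (value of joint iso_long above 0.88 rad and value of joint guard above 1.35 rad), for 0.2 s.
At the end, for the whole second after the job is handed in: the guard is at 1.35 rad or more of its 1.5, the taller lever at 0.88 rad or more of its 1.0, the shorter lever under 0.15 rad, the capacitor upright, and all is at rest (all of step 2 and value of joint iso_short below 0.15 rad and angle between capacitor's own z axis and vertical below 0.1 rad and linear speed of capacitor below 0.02 m/s and velocity of joint each of guard, iso_long below 0.05 rad/s); the robot touches nothing.
It fails at once if the shorter lever is moved by more than 0.2 rad (value of joint iso_short above 0.2 rad).
It fails at once if the capacitor is shifted by more than 20 mm or tipped (distance of capacitor from where it was at the start of the episode above 0.02 m or angle between capacitor's own z axis and vertical above 0.3 rad).
It fails at once if the multimeter or the screwdriver is shifted by more than 30 mm (distance of any of multimeter, screwdriver from where it was at the start of the episode above 0.03 m).
It also fails if it takes over 54 s, if anything falls off the work surface, if the arm or the gripper's body presses on something with over 40 N, if the wrist force passes 120 N, or if a joint passes its speed limit or range.

## Working session

There is one attempt and no reset: what is moved stays moved. The work goes in short steps, Python scripts to look and compute and a tool call to move; the robot and the scene stay as the last step left them, time stands still between calls to the robot, and variables do not carry over. Pictures are saved under pics/ and viewed, and the job is handed in when it is done.

Besides the shell and the picture viewer there is one more tool, called after "Request:" as name(argument=value, ...), one argument or row to a line, values as JSON. move_arm: Moves the arm, as the interface text tells. Its arguments: {"type":"object","properties":{"deltas":{"type":"array"},"force":{"type":"number"}},"required":["deltas"]}

```bash
mkdir -p pics; ls
cat > h.py <<'E'
import numpy as np,cv2
from workcell import manip,viewer
from scipy.spatial.transform import Rotation as Ro
def snap(n,f):
    o=manip.get_obs(); p,d=viewer.camera(n); cv2.imwrite(f'pics/{f}.png',cv2.cvtColor(p,cv2.COLOR_RGB2BGR)); np.savez(f'pics/{f}.npz',p=p,d=d,pos=o['position'],q=o['ee_rot']); return p,d,o
def pose(n,o=None):
    c=viewer.calibration(n)
    K=np.array([[c['fx'],0,c['cx']],[0,c['fy'],c['cy']],[0,0,1.]]);D=np.array(c['dist'],float)
    if n=='wrist':
        T=np.eye(4);T[:3,:3]=Ro.from_quat(o['ee_rot']).as_matrix();T[:3,3]=o['position'];W=T@np.array(c['T_tool_cam'])
        R=W[:3,:3].T;t=-R@W[:3,3]
    else: R=np.array(c['R']);t=np.array(c['t']).ravel()
    return K,D,R,t
def ray(n,uv,o=None):
    K,D,R,t=pose(n,o);u=cv2.undistortPoints(np.array(uv,float).reshape(-1,1,2),K,D).reshape(-1,2)
    d=np.c_[u,np.ones(len(u))]; return -R.T@t,d@R   # scaled so depth=1
def onz(n,uv,z,o=None):
    c,d=ray(n,uv,o);s=(z-c[2])/d[:,2];return c+d*s[:,None]
def atd(n,uv,dep,o=None):
    c,d=ray(n,uv,o);return c+d*np.array(dep).reshape(-1,1)
def proj(n,X,o=None):
    K,D,R,t=pose(n,o);return cv2.projectPoints(np.array(X,float).reshape(-1,1,3),cv2.Rodrigues(R)[0],t,K,D)[0].reshape(-1,2)
E
python3 - <<'E'
from h import *
for n in('scene','side','wrist'): snap(n,n+'0')
print(manip.get_obs())
for n in('scene','side'):
    K,D,R,t=pose(n);print(n,-R.T@t)
E
```

```text
pics
{'clock': 0.15, 'joint_pos': array([-0.02260154,  0.33271231, -0.06469009,  1.46070408,  0.02152789,
        1.34989671, -0.08850409]), 'joint_velocities': array([ 3.55930354e-05, -3.33106752e-03, -9.67809146e-04, -1.66637143e-03,
        1.26419771e-03, -3.69720699e-04,  4.62870697e-04]), 'tau': array([ 1.13752249e-03, -6.25829744e+01,  4.95374459e-02, -3.91853535e+01,
        1.63436425e-02,  7.44175835e-03, -2.63868424e-05]), 'position': array([6.24734420e-01, 2.03422626e-05, 2.30728804e-01]), 'ee_rot': array([ 7.07110848e-01,  7.07102527e-01, -3.55741970e-04, -3.72913444e-04]), 'ft_force': array([-0.68659902,  0.43596532, -0.6812949 ]), 'torque': array([ 0.02055465,  0.0389807 , -0.02620189]), 'grip_width': 0.9997064229372965}
scene [ 1.42304567 -0.45933506  1.06833712]
side [0.99732299 0.48440883 1.37436776]
```

View pics/scene0.png

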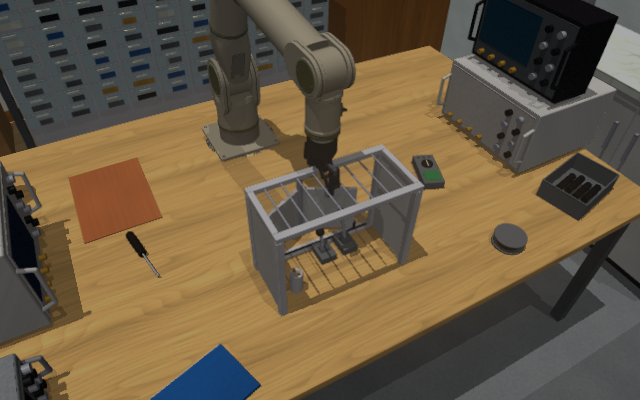

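View pics/side0.png

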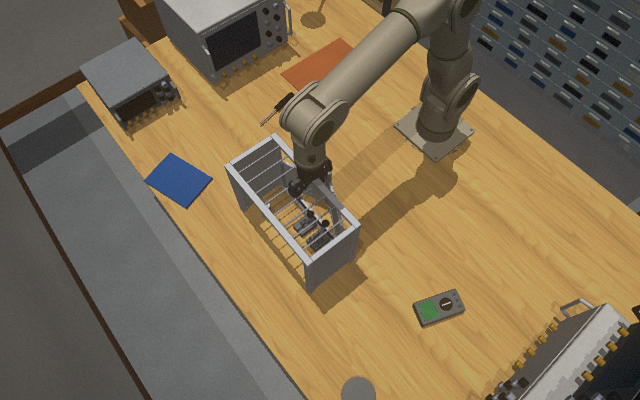

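View pics/wrist0.png

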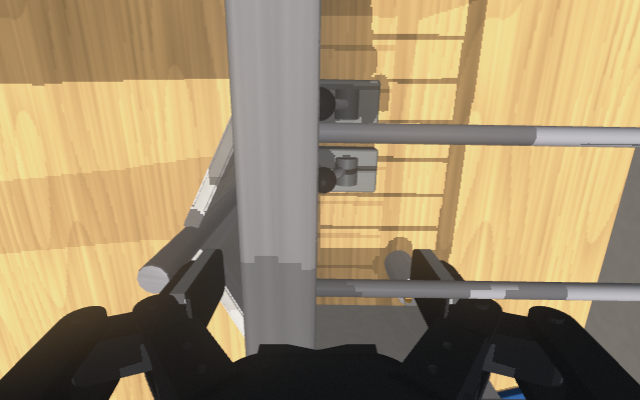

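The wrist view shows the front roof beam (columns 230–320), the fold pin's top at about (152,278) to its left, two lever blocks at (345,100) and (345,170), and the capacitor at about (398,262). Next I'll measure these.

Run:
```python
from h import *
z=np.load('pics/wrist0.npz');d=z['d'];o=dict(position=z['pos'],ee_rot=z['q'])
c,_=ray('wrist',[[320,200]],o);print('cam',c)
for uv in [(152,278),(145,283),(158,278),(275,60),(275,200),(232,60),(318,60),(240,220),(312,220),(327,102),(326,180),(350,85),(370,185),(352,185),(420,133),(420,288),(395,262),(205,275),(410,200)]:
    print(uv,atd('wrist',[uv],d[uv[1],uv[0]],o).round(3)[0])
for n in('scene','side'):
    im=cv2.imread(f'pics/{n}0.png')
    r=(230,130,210,190) if n=='scene' else (210,120,160,180)
    cv2.imwrite(f'pics/{n}0z.png',cv2.resize(im[r[1]:r[1]+r[3],r[0]:r[0]+r[2]],None,fx=3.3,fy=3.3,interpolation=cv2.INTER_CUBIC)[:600])
```

```text
cam [0.62546187 0.07138417 0.37475284]
(152, 278) [ 0.538 -0.018  0.226]
(145, 283) [ 0.534 -0.02   0.226]
(158, 278) [ 0.541 -0.017  0.227]
(275, 60) [0.616 0.08  0.302]
(275, 200) [0.615 0.049 0.302]
(232, 60) [0.607 0.08  0.302]
(318, 60) [0.626 0.08  0.301]
(240, 220) [0.607 0.044 0.303]
(312, 220) [0.624 0.045 0.304]
(327, 102) [0.633 0.073 0.124]
(326, 180) [0.633 0.002 0.083]
(350, 85) [0.659 0.09  0.027]
(370, 185) [ 0.685 -0.017  0.026]
(352, 185) [ 0.664 -0.015  0.034]
(420, 133) [0.65  0.065 0.297]
(420, 288) [0.655 0.021 0.296]
(395, 262) [ 0.72  -0.114  0.028]
(205, 275) [0.582 0.008 0.267]
(410, 200) [ 0.74  -0.043  0.   ]
```

View pics/scene0z.png

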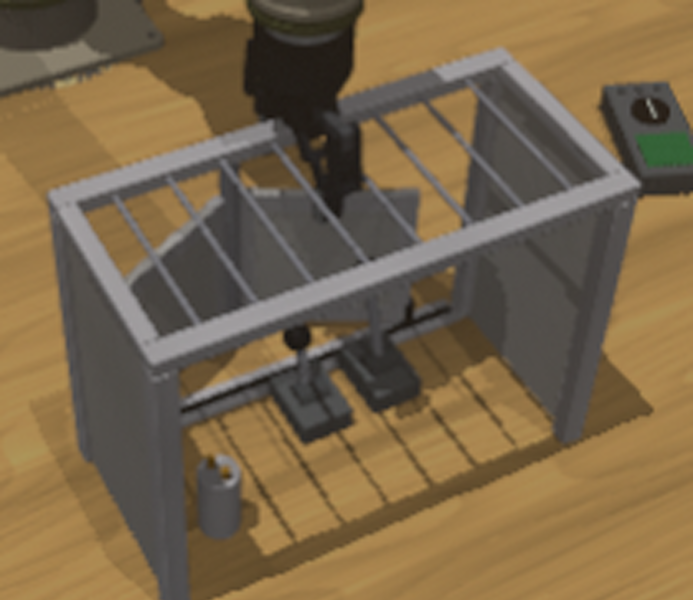

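View pics/side0z.png

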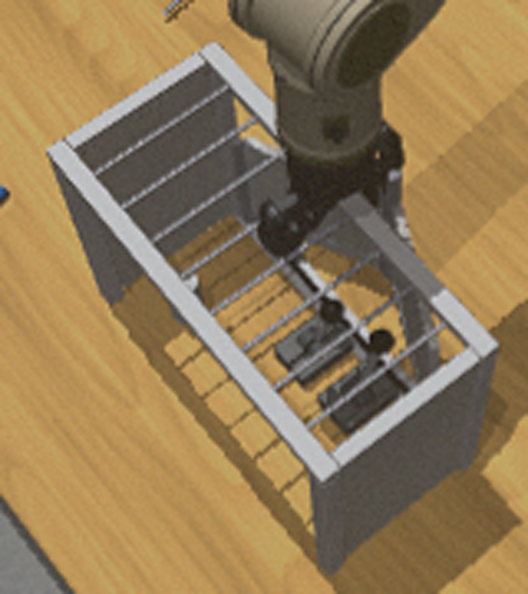

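Run:
```python
from h import *
P=np.array([(54,195),(152,362),(635,187),(503,52)])/3.3+[230,130]
Q=np.array([(210,43),(49,150),(332,480),(497,347)])/3.3+[210,120]
M=np.array([(-.01,-.2),(.18,-.2),(.18,.2),(-.01,.2)])
for n,p in(('scene',P),('side',Q)):
    W=onz(n,p,.301);print(n,W.round(3).tolist())
    A=W[:,:2]; a=A-A.mean(0);m=M-M.mean(0)
    th=np.arctan2((m[:,0]*a[:,1]-m[:,1]*a[:,0]).sum(),(m*a).sum());c,s=np.cos(th),np.sin(th)
    R=np.array([[c,-s],[s,c]]);o=A.mean(0)-R@M.mean(0);print('yaw',th,'orig',o,'res',(A-(M@R.T+o)).round(4).tolist())
    print('pin->bay',R.T@(np.array([.5355,-.019])-o),'jamb',R@[0,-.17]+o)
# beam edges in wrist
z=np.load('pics/wrist0.npz');p=z['p'];d=z['d'];o=dict(position=z['pos'],ee_rot=z['q'])
for r in (10,60,120,180,220,240):
    e=np.where((d[r]>.05)&(d[r]<.085))[0];print(r,e.min(),e.max(),onz('wrist',[(e.min(),r),(e.max(),r)],.301,o).round(4).tolist())
```

```text
scene [[0.612, -0.196, 0.301], [0.792, -0.201, 0.301], [0.801, 0.189, 0.301], [0.619, 0.194, 0.301]]
yaw -0.022155122697361817 orig [ 0.62115287 -0.00131796] res [[0.0053, 0.0055], [-0.0045, 0.0044], [-0.0044, -0.0055], [0.0036, -0.0044]]
pin->bay [-0.08524013 -0.0195752 ] jamb [ 0.61738681 -0.17127624]
side [[0.607, -0.198, 0.301], [0.788, -0.199, 0.301], [0.79, 0.201, 0.301], [0.612, 0.201, 0.301]]
yaw -0.0062663252270258925 orig [0.61418055 0.00179224] res [[0.0042, -0.0001], [-0.0047, 0.0006], [-0.0057, 0.0005], [0.0062, -0.001]]
pin->bay [-0.07854871 -0.02128487] jamb [ 0.61311528 -0.16820442]
10 225 320 [[0.6062, 0.09, 0.301], [0.6259, 0.09, 0.301]]
60 228 319 [[0.6061, 0.0804, 0.301], [0.6257, 0.0804, 0.301]]
120 231 318 [[0.6058, 0.0678, 0.301], [0.6255, 0.0678, 0.301]]
180 235 317 [[0.6057, 0.0538, 0.301], [0.6253, 0.0538, 0.301]]
220 237 316 [[0.6054, 0.0436, 0.301], [0.6251, 0.0436, 0.301]]
240 238 316 [[0.6053, 0.0382, 0.301], [0.6251, 0.0382, 0.301]]
```

The pin top is at about (0.536, -0.019, 0.226), 170 mm from the estimated jamb at (0.612, -0.170), so the guard stands at about 0.49 rad. The taller lever is the left one (y≈0.073). I'll lift the hand first, then straddle the pin with the open jaws.

Request:
move_arm(
  deltas=[
    [0, 0, -0.03, 0, 0, 0, 1],
    [0, 0, -0.045, 0, 0, 0, 1],
    [0, 0, -0.045, 0, 0, 0, 1],
    [-0.01, -0.04, 0, 0, 0, 0, 1],
    [-0.01, -0.04, 0, 0, 0, 0, 1],
    [-0.005, -0.023, 0, 0, 0, 0, 1],
    [0, 0, 0, 0, 0, -9, 1],
    [0, 0, 0, 0, 0, -9, 1],
    [0, 0, 0, 0, 0, -9, 1],
    [0, 0, 0, 0, 0, 0, 1],
  ],
)

```text
clock: 1.4
position: [0.5219, -0.025, 0.3511]
ee_rot: [0.523, 0.852, -0.0, -0.0]
ft_force: [-0.6, -0.3, -0.3]
grip_width: 1.0
```

Run:
```python
from h import *
p,d,o=snap('wrist','wrist1');snap('scene','scene1');print({k:np.round(v,4).tolist() for k,v in o.items() if k in('clock','joint_pos','position','ee_rot','ft_force')})
np.save('j1',np.r_[o['joint_pos'],o['position'],o['ee_rot']])
```

```text
{'clock': 1.4, 'joint_pos': [0.0273, 0.0717, -0.0712, 1.5223, 0.0051, 1.5481, 0.4264], 'position': [0.5219, -0.025, 0.3511], 'ee_rot': [0.5229, 0.8524, -0.0001, -0.0001], 'ft_force': [-0.6095, -0.2511, -0.2608]}
```

View pics/wrist1.png

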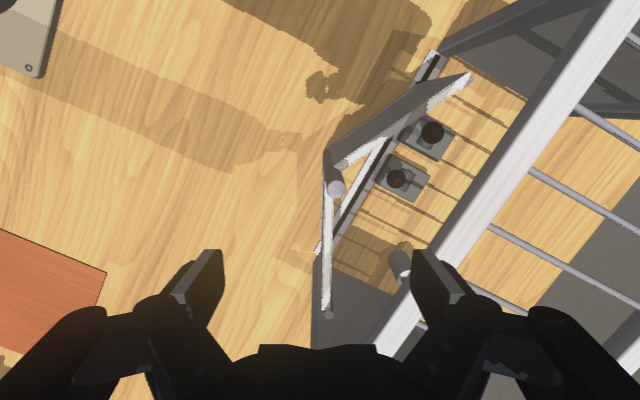

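Run:
```python
from h import *
z=np.load('pics/wrist1.npz');d=z['d'];o=dict(position=z['pos'],ee_rot=z['q'])
print('pin',onz('wrist',[(336,188)],.225,o),atd('wrist',[(336,188)],d[188,336],o))
print('jamb',onz('wrist',[(328,313)],.17,o))
print('balls',[atd('wrist',[q],d[q[1],q[0]],o).round(4).tolist() for q in((432,132),(397,178))],onz('wrist',[(432,132)],.105,o),onz('wrist',[(397,178)],.07,o))
print('lead end',onz('wrist',[(470,74)],.17,o))
```

```text
pin [[ 0.537259   -0.01759288  0.225     ]] [[ 0.53702996 -0.01731997  0.22631311]]
jamb [[ 0.61107452 -0.17072795  0.17      ]]
balls [[[0.6219, 0.0707, 0.1252]], [[0.6272, 0.0023, 0.086]]] [[0.62911361 0.0724214  0.105     ]] [[0.63255491 0.00092238 0.07      ]]
lead end [[0.60864427 0.12971833 0.17      ]]
```

Both views put the pin at (0.537, -0.018), and the jamb agrees too. I'll descend and push the pin round its arc.

Request:
move_arm(
  deltas=[
    [0, 0, 0.04, 0, 0, 0, 1],
    [0, 0, 0.045, 0, 0, 0, 1],
    [0, 0, 0.045, 0, 0, 0, 1],
    [0, 0, 0.04, 0, 0, 0, 1],
    [0, 0, 0, 0, 0, 0, 1],
    [0, -0.01, 0, 0, 0, 0, 1],
    [0, -0.007, 0, 0, 0, 0, 1],
    [-0.0044, -0.0176, 0, 0, 0, -6, 1],
    [0, 0, 0, 0, 0, 0, 1],
  ],
)

```text
clock: 2.62
position: [0.4931, -0.0457, 0.1827]
ee_rot: [0.478, 0.878, 0.0, 0.001]
ft_force: [0.5, 0.5, 1.2]
grip_width: 1.005
```

Run:
```python
from h import *
p,d,o=snap('wrist','wrist2');snap('scene','scene2');print({k:np.round(v,4).tolist() for k,v in o.items() if k in('clock','joint_pos','position','ee_rot','ft_force')})
np.save('j2',np.r_[o['joint_pos'],o['position'],o['ee_rot']])
```

```text
{'clock': 2.625, 'joint_pos': [0.0657, 0.0842, -0.0692, 1.8613, 0.0067, 1.1942, 0.5676], 'position': [0.4931, -0.0457, 0.1827], 'ee_rot': [0.4783, 0.8782, 0.0004, 0.0011], 'ft_force': [0.5464, 0.5171, 1.2033]}
```

View pics/wrist2.png

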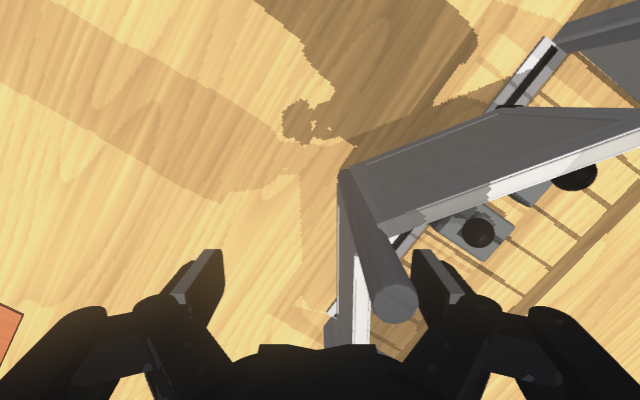

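Run:
```python
from h import *
z=np.load('pics/wrist2.npz');o=dict(position=z['pos'],ee_rot=z['q'])
W=onz('wrist',[(395,304)],.225,o)[0];v=W[:2]-[.6115,-.170];print(W,np.hypot(*v),'angle',np.arctan2(-v[0],v[1])+.017, 'tool',Ro.from_quat(z['q']).inv().apply(W-z['pos']))
```

```text
[ 0.51809864 -0.03017572  0.225     ] 0.16815065174122784 angle 0.6059188770813398 tool [-0.0006052   0.0294774  -0.04221813]
```

Request:
move_arm(
  deltas=[
    [-0.0041, -0.0176, 0, 0, 0, -6, 1],
    [-0.0041, -0.0176, 0, 0, 0, -6, 1],
    [-0.0041, -0.0176, 0, 0, 0, -6, 1],
    [-0.0041, -0.0176, 0, 0, 0, -6, 1],
    [-0.0041, -0.0176, 0, 0, 0, -6, 1],
    [-0.0041, -0.0176, 0, 0, 0, -6, 1],
    [-0.0041, -0.0176, 0, 0, 0, -6, 1],
    [-0.0041, -0.0176, 0, 0, 0, -6, 1],
    [0, 0, 0, 0, 0, 0, 1],
  ],
)

```text
clock: 3.85
position: [0.4388, -0.1746, 0.1815]
ee_rot: [0.08, 0.997, -0.0, 0.0]
ft_force: [-0.1, 0.4, -0.1]
grip_width: 1.003
```

Run:
```python
from h import *
p,d,o=snap('wrist','wrist3');snap('scene','scene3');print({k:np.round(v,4).tolist() for k,v in o.items() if k in('clock','joint_pos','position','ee_rot','ft_force')})
np.save('j3',np.r_[o['joint_pos'],o['position'],o['ee_rot']])
```

```text
{'clock': 3.85, 'joint_pos': [0.2315, 0.0311, 0.0513, 1.9203, -0.0015, 1.1899, 1.6934], 'position': [0.4388, -0.1746, 0.1815], 'ee_rot': [0.0803, 0.9968, -0.0001, 0.0002], 'ft_force': [-0.1445, 0.4085, -0.0979]}
```

View pics/wrist3.png

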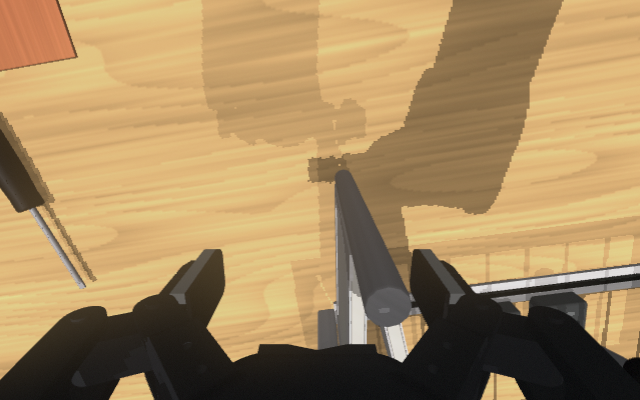

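View pics/scene3.png

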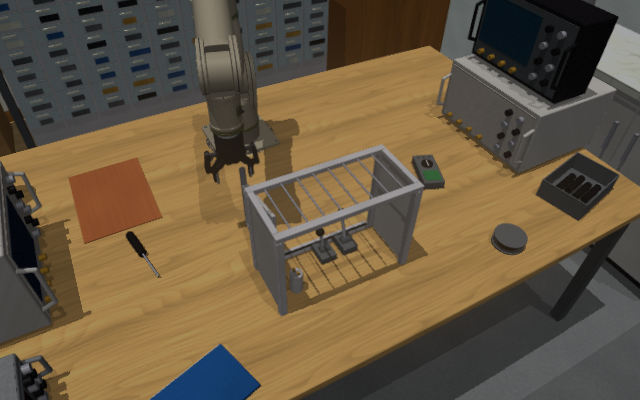

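Run:
```python
from h import *
z=np.load('pics/wrist3.npz');o=dict(position=z['pos'],ee_rot=z['q'])
W=onz('wrist',[(388,306)],.225,o)[0];v=W[:2]-[.6115,-.170];print(W,np.hypot(*v),'angle',np.arctan2(-v[0],v[1])+.017-0.0, 'tool',Ro.from_quat(z['q']).inv().apply(W-z['pos']))
print(onz('scene',[(242,171)],.225))
```

```text
[ 0.4436546  -0.14892051  0.225     ] 0.16916389357284398 angle 1.462861696713269 tool [-0.00064607  0.02612354 -0.04351024]
[[ 0.45752723 -0.15177457  0.225     ]]
```

Guard is at about 1.46 rad. I'll nudge it 4 mm further, back off, and rise.

Request:
move_arm(
  deltas=[
    [0, -0.004, 0, 0, 0, 0, 1],
    [0, 0, 0, 0, 0, 0, 1],
    [0, 0.015, 0, 0, 0, 0, 1],
    [0, 0, -0.03, 0, 0, 0, 1],
    [0, 0, -0.04, 0, 0, 0, 1],
    [0, 0, -0.04, 0, 0, 0, 1],
    [0, 0, -0.04, 0, 0, 0, 1],
    [0, 0, 0, 0, 0, 0, 1],
  ],
)

```text
clock: 4.95
position: [0.4417, -0.1622, 0.3343]
ee_rot: [0.078, 0.997, -0.0, 0.003]
ft_force: [-0.3, 0.4, -0.9]
grip_width: 1.0
```

Run:
```python
from h import *
p,d,o=snap('wrist','wrist4');snap('side','side4');print({k:np.round(v,4).tolist() for k,v in o.items() if k in('clock','joint_pos','position','ee_rot','ft_force')})
np.save('j4',np.r_[o['joint_pos'],o['position'],o['ee_rot']])
```

```text
{'clock': 4.95, 'joint_pos': [0.213, -0.0529, 0.0402, 1.6822, 0.0019, 1.5069, 1.6675], 'position': [0.4417, -0.1622, 0.3343], 'ee_rot': [0.0781, 0.9969, -0.0003, 0.0027], 'ft_force': [-0.3197, 0.3775, -0.8862]}
```

View pics/wrist4.png

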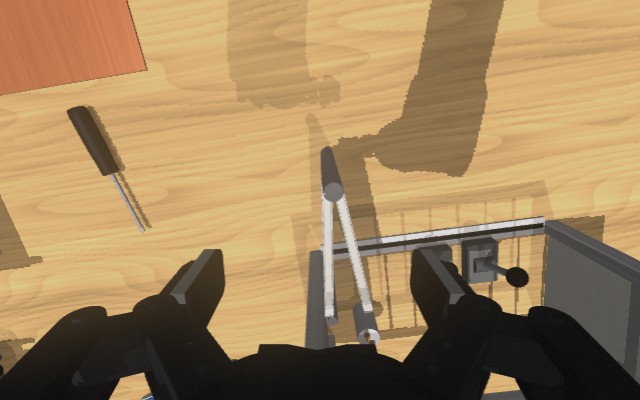

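View pics/side4.png

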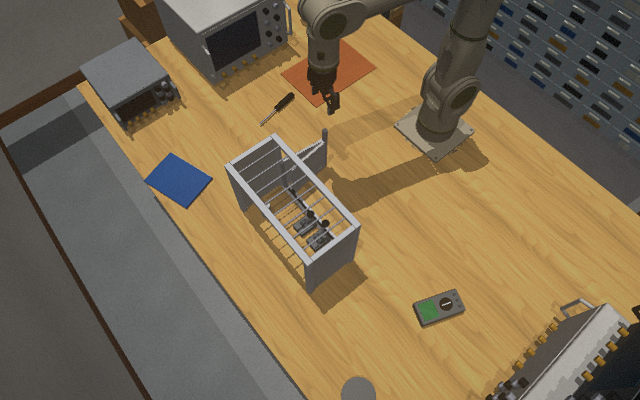

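```bash
cat > kin.py <<'E'
import numpy as np,glob
from scipy.spatial.transform import Rotation as Ro
from scipy.optimize import least_squares
A=np.array
def load():
    D=[np.load(f) for f in sorted(glob.glob('j*.npy'))]
    D.append(A([-0.02260154,0.33271231,-0.06469009,1.46070408,0.02152789,1.34989671,-0.08850409,.6247,0,.2307,.70711,.70710,-.000356,-.000373]))
    return A(D)
def rots(q):
    f=lambda ax,a:Ro.from_euler(ax,a)
    R2=f('z',-q[0])*f('y',q[1]);R4=R2*f('z',-q[2])*f('y',q[3]);R6=R4*f('z',-q[4])*f('y',q[5]);R7=R6*f('z',-q[6]);return R2,R4,R6,R7
def fk(q,p):
    R2,R4,R6,R7=rots(q);Rb=Ro.from_euler('z',p[12])
    x=A([0,0,p[0]])+Rb.apply(A([0,p[1],0]))*0
    pts=[x]
    R1=Ro.from_euler('z',-q[0])
    e=x+R1.apply([0,p[1],0])+R2.apply([p[2],p[3],p[4]]);pts.append(e)
    w=e+R4.apply([p[5],p[6],p[7]]);pts.append(w)
    t=w+R6.apply([p[8],p[9],p[10]]);pts.append(t)
    return [Rb.apply(v) for v in pts],Rb*R7
if __name__=='__main__':
    D=load()
    for d in D: print('Rc',(rots(d[:7])[3].inv()*Ro.from_quat(d[10:])).as_rotvec().round(3))
    p0=A([.365,0,0,0,.4,0,0,.4,0,0,.3,0,0])
    def res(p):
        r=[]
        for d in D: r+=list((fk(d[:7],p)[0][3]-d[7:10])*1000)
        return r+list((p-p0)*3)
    s=least_squares(res,p0);print(s.x.round(3));print(A(s.fun[:3*len(D)]).round(1).reshape(-1,3));np.save('kp',s.x)
E
python3 kin.py
```

```text
Rc [ 0.    -0.     1.571]
Rc [0.    0.    1.571]
Rc [-0.     0.     1.571]
Rc [-0.     0.     1.571]
Rc [0.    0.    1.571]
[ 0.276 -0.011  0.    -0.011  0.449 -0.    -0.023  0.49   0.    -0.001
  0.361  0.    -0.   ]
[[-0. -0. -0.]
 [ 0. -0. -0.]
 [-0.  0.  0.]
 [ 0.  0.  0.]
 [ 0.  0.  0.]]
```

```bash
cat > ik.py <<'E'
from kin import *
p=np.load('kp.npy')
lo=A([-2.6,-.5,-1.47,.16,-1.27,.06,-2.6])+.05;hi=A([2.6,2.12,1.34,2.42,4.41,2.06,2.6])-.05
Rc=Ro.from_rotvec([0,0,np.pi/2])
def ik(pos,axis,q0,roll=None,wreg=.02):
    def f(q):
        P,R=fk(q,p);T=(R*Rc).as_matrix()
        r=list((P[3]-pos)*20)+list((T[:,2]-axis)*5)
        if roll is not None: r+=[3*(T[:,0]@roll)]
        return r+list((q-q0)*wreg)
    return f
def solve(pos,axis,q0,start,**k):
    f=ik(pos,axis,q0,**k);s=least_squares(f,np.clip(start,lo+1e-3,hi-1e-3),bounds=(lo,hi));return s.x,np.linalg.norm(s.fun[:-7])
if __name__=='__main__':
    q0=load()[3][:7];rng=np.random.default_rng(0)
    for t in(40,50,60,75,90):
        for psi in(-40,-20,0,20,40):
            a,b=np.radians([t,psi]);ax=A([np.sin(a)*np.cos(b),np.sin(a)*np.sin(b),-np.cos(a)])
            S=[]
            for k in range(14):
                st=q0 if k==0 else rng.uniform(lo,hi)
                q,e=solve(A([.69,.08,.075]),ax,q0,st,wreg=.01)
                if e<.06: S.append((np.abs(q-q0)[:6].max(),q))
            if S:
                S.sort(key=lambda s:s[0]);print(t,psi,len(S),round(S[0][0],2),S[0][1].round(2),'elbow',fk(S[0][1],p)[0][1].round(2),'wr',fk(S[0][1],p)[0][2].round(2))
            else: print(t,psi,'none')
E
time python3 ik.py
```

```text
40 -40 13 1.04 [-0.36  0.46 -0.17  1.85  1.04  0.87  1.67] elbow [0.19 0.05 0.68] wr [0.51 0.23 0.35]
40 -20 11 1.2 [-0.24  0.35 -0.2   2.01  1.2   0.57  1.67] elbow [0.16 0.02 0.7 ] wr [0.47 0.16 0.35]
40 0 13 1.3 [-0.19  0.29 -0.09  2.1   1.19  0.21  1.67] elbow [0.13 0.   0.71] wr [0.46 0.08 0.35]
40 20 11 1.4 [ 0.45  0.36 -0.61  2.05  0.15  0.11  1.67] elbow [ 0.13 -0.09  0.7 ] wr [0.47 0.   0.35]
40 40 8 1.06 [ 0.28  0.39 -0.27  1.96 -0.94  0.45  1.67] elbow [ 0.16 -0.07  0.69] wr [ 0.51 -0.07  0.35]
50 -40 12 1.29 [-0.41  0.5  -0.19  1.9   1.29  0.96  1.67] elbow [0.21 0.07 0.67] wr [0.48 0.26 0.31]
50 -20 13 1.64 [-0.21  0.39 -0.3   2.1   1.64  0.69  1.67] elbow [0.17 0.01 0.69] wr [0.43 0.17 0.31]
50 0 12 2.15 [ 0.27  0.37 -0.61  2.19  2.15  0.44  1.67] elbow [ 0.15 -0.06  0.69] wr [0.41 0.08 0.31]
50 20 7 2.07 [ 1.06  0.8  -1.3   2.15  2.07  0.38  1.67] elbow [ 0.14 -0.29  0.59] wr [ 0.43 -0.01  0.31]
50 40 13 1.22 [ 0.75  0.53 -0.73  2.02 -1.22  0.32  1.67] elbow [ 0.15 -0.17  0.66] wr [ 0.48 -0.1   0.31]
60 -40 12 1.48 [-0.48  0.58 -0.18  1.94  1.48  1.1   1.67] elbow [0.2
[... 821 characters left out ...]
5 -0.01  0.65] wr [ 0.36 -0.04  0.17]
75 40 6 1.64 [ 1.41  1.59 -1.38  2.08  1.49  0.11  1.67] elbow [ 0.05 -0.45  0.27] wr [ 0.42 -0.14  0.17]
90 -40 14 1.69 [-0.76  0.94  0.03  1.88  1.69  1.51  1.67] elbow [0.28 0.23 0.54] wr [0.41 0.31 0.07]
90 -20 12 2.14 [-0.65  0.88  0.02  2.15  2.15  1.5   1.67] elbow [0.29 0.19 0.56] wr [0.35 0.2  0.07]
90 0 11 2.69 [-0.56  0.89  0.17  2.29  2.7   1.55  1.67] elbow [0.31 0.17 0.56] wr [0.33 0.08 0.07]
90 20 10 3.07 [-0.74  1.15  0.67  2.28  3.08  1.72  1.67] elbow [0.32 0.26 0.46] wr [ 0.35 -0.04  0.08]
90 40 13 1.71 [ 1.4   1.66 -1.2   2.02 -1.22  0.29  1.67] elbow [ 0.05 -0.44  0.24] wr [ 0.41 -0.15  0.07]
real	2m0.958s
user	1m57.122s
sys	0m0.209s
```

Guard is open (the scene and wrist views show the panels stacked). The fitted kinematics say entry from slightly left, tilted about 48°, suits the joints. I'll simulate a path of tool poses.

```bash
cat > plan.py <<'E'
from ik import *
def path(W,q,Rt,n=6):
    # W: list of (pos,tilt,psi); minimal-rotation steps
    for (pos,t,psi) in W:
        a,b=np.radians([t,psi]);ax=A([np.sin(a)*np.cos(b),np.sin(a)*np.sin(b),-np.cos(a)])
        P0=fk(q,p)[0][3]
        T0=Rt
        z=T0.as_matrix()[:,2];v=np.cross(z,ax);s=np.linalg.norm(v);ang=np.arctan2(s,z@ax)
        rv=v/s*ang if s>1e-9 else v*0
        for k in range(1,n+1):
            Rk=Ro.from_rotvec(rv*k/n)*T0;pk=P0+(A(pos)-P0)*k/n
            def f(x):
                P,R=fk(x,p);return np.r_[(P[3]-pk)*20,((Rk.inv()*(R*Rc)).as_rotvec())*5,(x-q)*.01]
            s_=least_squares(f,np.clip(q,lo+1e-3,hi-1e-3),bounds=(lo,hi));
            if k==n: print(pos,t,psi,'err',np.linalg.norm(s_.fun[:6]).round(3),s_.x.round(2))
            q=s_.x
        dp=T0.inv().apply(A(pos)-P0);dr=T0.inv().apply(np.degrees(rv))
        print('   tool delta',dp.round(4),'rot(tool) deg',dr.round(1));Rt=Rk
    return q,Rt
if __name__=='__main__':
    d=np.load('j4.npy')
    W=[((.50,.09,.33),0,0),((.50,.09,.30),30,-60),((.50,.09,.26),45,-35),((.53,.09,.20),48,-20),((.575,.085,.09),48,-20),((.60,.075,.065),48,-20),((.70,.075,.065),48,-20)]
    path(W,d[:7],Ro.from_quat(d[10:]))
E
python3 plan.py
```

```text
(0.5, 0.09, 0.33) 0 0 err 0.0 [-0.05  0.05 -0.23  1.59  0.01  1.5   1.14]
   tool delta [-0.0183  0.2582  0.0043] rot(tool) deg [-0.   0.3  0. ]
(0.5, 0.09, 0.3) 30 -60 err 0.0 [-0.24  0.02 -0.4   1.79  0.53  1.43  0.68]
   tool delta [-0.    0.    0.03] rot(tool) deg [ 23.3 -18.9  -0. ]
(0.5, 0.09, 0.26) 45 -35 err 0.0 [-0.27 -0.15 -0.48  2.14  0.8   1.1   0.38]
   tool delta [0.0126 0.0156 0.0346] rot(tool) deg [ -1.8 -21.   -0. ]
(0.53, 0.09, 0.2) 48 -20 err 0.0 [-0.23 -0.15 -0.45  2.32  1.02  0.76  0.19]
   tool delta [0.0126 0.0276 0.0598] rot(tool) deg [-8.5 -7.4 -0. ]
(0.575, 0.085, 0.09) 48 -20 err 0.0 [-0.23  0.17 -0.41  2.32  1.48  0.73 -0.26]
   tool delta [0.0452 0.0284 0.1063] rot(tool) deg [0. 0. 0.]
(0.6, 0.075, 0.065) 48 -20 err 0.0 [-0.21  0.27 -0.37  2.29  1.61  0.71 -0.34]
   tool delta [ 0.0008 -0.0006  0.0367] rot(tool) deg [0. 0. 0.]
(0.7, 0.075, 0.065) 48 -20 err 0.0 [-0.17  0.41 -0.31  2.07  1.61  0.66 -0.2 ]
   tool delta [-0.0709  0.0099  0.0698] rot(tool) deg [0. 0. 0.]
```

Request:
move_arm(
  deltas=[
    [-0.003, 0.04, 0, 0, 0, 0, -1],
    [-0.003, 0.044, 0, 0, 0, 0, -1],
    [-0.003, 0.044, 0, 0, 0, 0, -1],
    [-0.003, 0.044, 0, 0, 0, 0, -1],
    [-0.003, 0.044, 0, 0, 0, 0, -1],
    [-0.003, 0.042, 0, 0, 0, 0, -1],
    [0, 0, 0.01, 7.8, -6.3, 0, -1],
    [0, 0, 0.01, 7.8, -6.3, 0, -1],
    [0, 0, 0.01, 7.8, -6.3, 0, -1],
    [0, 0, 0, 0, 0, 0, -1],
  ],
)

```text
clock: 6.3
position: [0.499, 0.0869, 0.2991]
ee_rot: [0.072, 0.963, -0.215, 0.145]
ft_force: [-0.2, -0.0, -1.0]
grip_width: 0.001
```

```bash
cat > st.py <<'E'
import sys
from h import *
k=sys.argv[1]
p,d,o=snap('wrist','wrist'+k)
for n in sys.argv[2:]: snap(n,n+k)
print({k:np.round(v,3).tolist() for k,v in o.items() if k in('clock','joint_pos','position','ft_force','grip_width')})
print(Ro.from_quat(o['ee_rot']).as_matrix().round(3))
np.save('j'+k,np.r_[o['joint_pos'],o['position'],o['ee_rot']])
E
python3 st.py 5; python3 kin.py | tail -9
cat > p2.py <<'E'
from plan import *
d=np.load('j5.npy')
path([((.50,.09,.26),45,-35),((.53,.09,.20),48,-20),((.575,.085,.09),48,-20),((.60,.075,.065),48,-20),((.70,.075,.065),48,-20)],d[:7],Ro.from_quat(d[10:]))
E
python3 p2.py
```

```text
{'clock': 6.3, 'joint_pos': [-0.22, 0.012, -0.394, 1.788, 0.533, 1.421, 0.705], 'position': [0.499, 0.087, 0.299], 'ft_force': [-0.152, -0.014, -1.019], 'grip_width': 0.001}
[[-0.947  0.201  0.249]
 [ 0.076  0.897 -0.435]
 [-0.311 -0.393 -0.866]]
Rc [0.    0.    1.571]
[ 0.258 -0.011  0.    -0.011  0.448 -0.    -0.023  0.49   0.    -0.
  0.343  0.    -0.   ]
[[-0. -0. -0.]
 [-0. -0. -0.]
 [ 0.  0.  0.]
 [ 0.  0.  0.]
 [ 0. -0.  0.]
 [-0.  0.  0.]]
(0.5, 0.09, 0.26) 45 -35 err 0.0 [-0.25 -0.15 -0.47  2.13  0.8   1.09  0.41]
   tool delta [0.0114 0.0184 0.0328] rot(tool) deg [ -1.8 -21.1  -0. ]
(0.53, 0.09, 0.2) 48 -20 err 0.0 [-0.21 -0.14 -0.44  2.3   1.02  0.75  0.23]
   tool delta [0.0124 0.0277 0.0598] rot(tool) deg [-8.4 -7.5  0. ]
(0.575, 0.085, 0.09) 48 -20 err 0.0 [-0.21  0.18 -0.4   2.3   1.48  0.71 -0.21]
   tool delta [0.045  0.0287 0.1063] rot(tool) deg [0. 0. 0.]
(0.6, 0.075, 0.065) 48 -20 err 0.0 [-0.19  0.27 -0.36  2.26  1.6   0.69 -0.29]
   tool delta [ 0.0008 -0.0006  0.0367] rot(tool) deg [0. 0. 0.]
(0.7, 0.075, 0.065) 48 -20 err 0.0 [-0.16  0.42 -0.31  2.04  1.59  0.65 -0.16]
   tool delta [-0.071   0.0094  0.0698] rot(tool) deg [0. 0. 0.]
```

Model and arm agree well, so I'll take the next two waypoints.

Request:
move_arm(
  deltas=[
    [0.004, 0.006, 0.011, -0.6, -7, 0, -1],
    [0.004, 0.006, 0.011, -0.6, -7, 0, -1],
    [0.004, 0.006, 0.011, -0.6, -7, 0, -1],
    [0.004, 0.009, 0.02, -2.8, -2.5, 0, -1],
    [0.004, 0.009, 0.02, -2.8, -2.5, 0, -1],
    [0.004, 0.009, 0.02, -2.8, -2.5, 0, -1],
    [0, 0, 0, 0, 0, 0, -1],
  ],
)

```text
clock: 7.22
position: [0.5381, 0.0862, 0.2037]
ee_rot: [-0.002, 0.914, -0.144, 0.38]
ft_force: [0.3, 0.1, -0.1]
grip_width: 0.004
```

```bash
python3 st.py 6 side; sed -i 's/j5.npy/j6.npy/;s/((.50,.09,.26),45,-35),((.53,.09,.20),48,-20),//' p2.py; python3 p2.py
```

```text
{'clock': 7.225, 'joint_pos': [-0.206, -0.131, -0.427, 2.277, 1.02, 0.754, 0.235], 'position': [0.538, 0.086, 0.204], 'ft_force': [0.306, 0.082, -0.05], 'grip_width': 0.004}
[[-0.711  0.106  0.695]
 [-0.113  0.959 -0.261]
 [-0.694 -0.264 -0.669]]
(0.575, 0.085, 0.09) 48 -20 err 0.0 [-0.21  0.18 -0.4   2.3   1.48  0.71 -0.22]
   tool delta [0.0529 0.0328 0.1021] rot(tool) deg [-0.4 -0.2 -0. ]
(0.6, 0.075, 0.065) 48 -20 err 0.0 [-0.19  0.27 -0.36  2.26  1.6   0.69 -0.3 ]
   tool delta [ 0.0008 -0.0006  0.0367] rot(tool) deg [0. 0. 0.]
(0.7, 0.075, 0.065) 48 -20 err 0.0 [-0.16  0.42 -0.31  2.04  1.59  0.65 -0.17]
   tool delta [-0.0709  0.0101  0.0698] rot(tool) deg [0. 0. 0.]
```

View pics/wrist6.png

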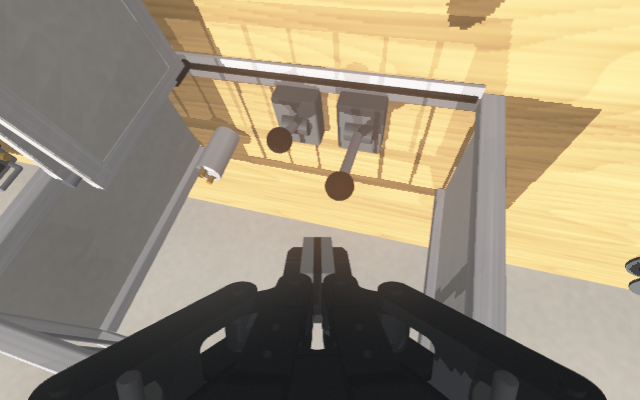

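View pics/side6.png

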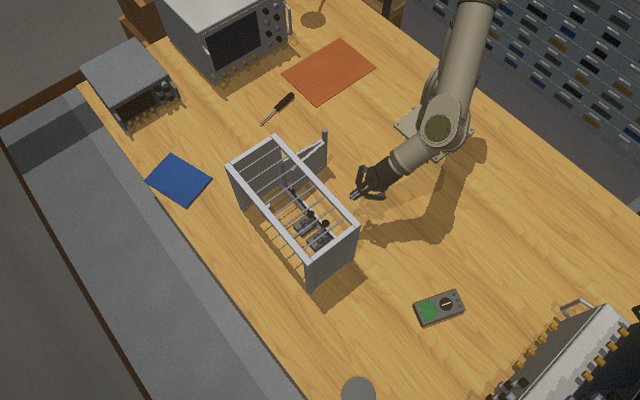

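Clear view: the tall lever's ball is at (340,186), the short one's at (279,140), and the door stands open at far left. I'll triangulate against the earlier wrist view.

Run:
```python
from h import *
def L(f):
    z=np.load(f'pics/{f}.npz');return dict(position=z['pos'],ee_rot=z['q']),z
def cen(f,uv,w=22):
    o,z=L(f);g=z['p'][uv[1]-w:uv[1]+w,uv[0]-w:uv[0]+w].astype(float).max(2)
    m=((g<80)*255).astype('uint8');n,l,s,c=cv2.connectedComponentsWithStats(m);k=l[w,w];return c[k]+np.array(uv)-w,s[k]
def tri(A_,B_):
    M=np.zeros((3,3));b=np.zeros(3);R=[]
    for c,d in(A_,B_):
        d=d[0]/np.linalg.norm(d[0]);P=np.eye(3)-np.outer(d,d);M+=P;b+=P@c;R.append((c,P))
    x=np.linalg.solve(M,b);return x,[np.linalg.norm(P@(x-c)) for c,P in R]
for a,b in(((340,186),(432,132)),((279,140),(397,178))):
    print(cen('wrist6',a),cen('wrist1',b))
    print(tri(ray('wrist',[a],L('wrist6')[0]),ray('wrist',[b],L('wrist1')[0])))
```

```text
(array([339.5, 185.5]), array([   0,    0,   44,   44, 1936], dtype=int32)) (array([431.05932203, 131.46398305]), array([  7,   7,  31,  27, 472], dtype=int32))
(array([0.62578805, 0.07143989, 0.11404812]), [np.float64(0.001003971739167805), np.float64(0.0010039717391678278)])
(array([278.5, 139.5]), array([   0,    0,   44,   44, 1936], dtype=int32)) (array([392.35802469, 175.1090535 ]), array([  0,   0,  38,  32, 486], dtype=int32))
(array([ 6.31455985e-01, -2.67482446e-04,  7.14740320e-02]), [np.float64(0.00039906818931834944), np.float64(0.00039906818931826867)])
```

Request:
move_arm(
  deltas=[
    [0.013, 0.008, 0.025, 0, 0, 0, -1],
    [0.013, 0.008, 0.026, 0, 0, 0, -1],
    [0.013, 0.008, 0.026, 0, 0, 0, -1],
    [0.013, 0.008, 0.025, 0, 0, 0, -1],
    [0, 0, 0, 0, 0, 0, -1],
  ],
)

```text
clock: 7.95
position: [0.5763, 0.0872, 0.0913]
ee_rot: [-0.004, 0.913, -0.144, 0.381]
ft_force: [-0.2, -0.2, 0.9]
grip_width: -0.0
```

```bash
python3 st.py 7 side
cat > tg.py <<'E'
import sys
from h import *
o=manip.get_obs();R=Ro.from_quat(o['ee_rot'])
c=np.array(o['position'])
for a in sys.argv[1:]:
    t=np.array(eval(a));print(a,'delta',R.inv().apply(t-c).round(4));c=t
E
python3 tg.py .60,.068,.065 .69,.068,.065
```

```text
{'clock': 7.95, 'joint_pos': [-0.201, 0.181, -0.414, 2.286, 1.467, 0.723, -0.213], 'position': [0.576, 0.087, 0.091], 'ft_force': [-0.227, -0.191, 0.885], 'grip_width': -0.0}
[[-0.71   0.103  0.697]
 [-0.116  0.959 -0.26 ]
 [-0.695 -0.265 -0.669]]
.60,.068,.065 delta [ 0.0057 -0.0092  0.0404]
.69,.068,.065 delta [-0.0637  0.0092  0.0629]
```

View pics/wrist7.png

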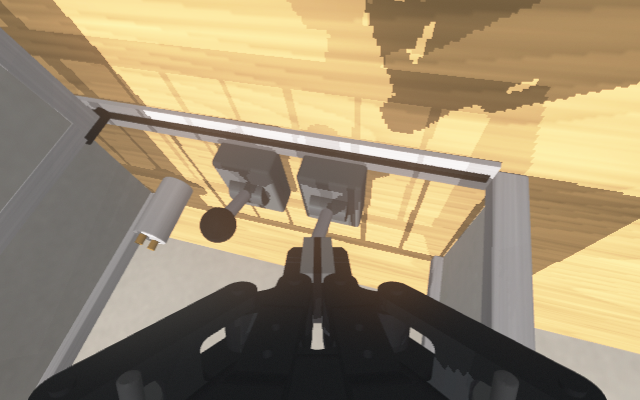

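Request:
move_arm(
  deltas=[
    [0.003, -0.005, 0.02, 0, 0, 0, -1],
    [0.003, -0.004, 0.02, 0, 0, 0, -1],
    [-0.007, 0.001, 0.007, 0, 0, 0, -1],
    [-0.007, 0.001, 0.007, 0, 0, 0, -1],
    [-0.007, 0.001, 0.007, 0, 0, 0, -1],
    [0, 0, 0, 0, 0, 0, -1],
  ],
)

```text
clock: 8.8
position: [0.6295, 0.0683, 0.0641]
ee_rot: [-0.004, 0.913, -0.143, 0.383]
ft_force: [-0.1, 0.9, -0.1]
grip_width: -0.003
```

```bash
python3 st.py 8 side scene; python3 tg.py .69,.068,.065
```

```text
{'clock': 8.8, 'joint_pos': [-0.162, 0.312, -0.35, 2.204, 1.622, 0.678, -0.272], 'position': [0.63, 0.068, 0.064], 'ft_force': [-0.054, 0.925, -0.096], 'grip_width': -0.003}
[[-0.707  0.102  0.699]
 [-0.116  0.959 -0.257]
 [-0.697 -0.263 -0.667]]
.69,.068,.065 delta [-0.0446  0.0058  0.042 ]
```

View pics/wrist8.png

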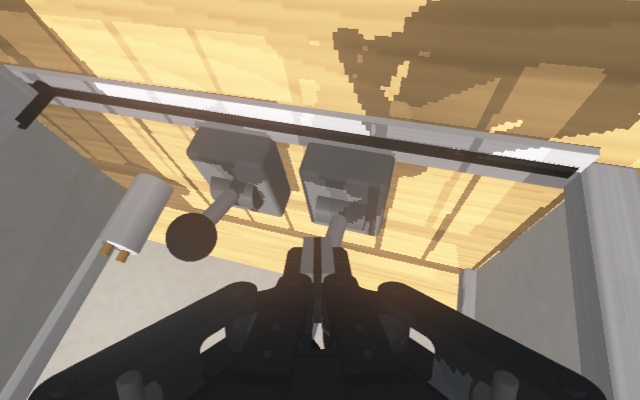

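Run:
```python
import cv2
im=cv2.imread('pics/scene8.png')[130:320,230:440];cv2.imwrite('pics/scene8z.png',cv2.resize(im,None,fx=3.1,fy=3.1,interpolation=cv2.INTER_CUBIC))
```

```text
(no output)
```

View pics/scene8z.png

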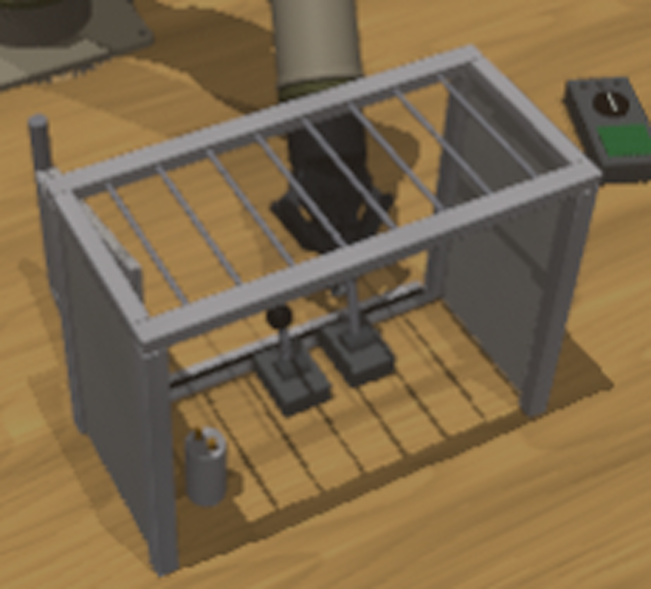

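The finger is behind the rod, but the rod sits slightly to the right of it in the wrist view, i.e. toward +y. I'll shift +y by 4 mm and keep pushing.

Request:
move_arm(
  deltas=[
    [-0.004, 0.004, 0.003, 0, 0, 0, -1],
    [-0.007, 0.001, 0.007, 0, 0, 0, -1],
    [-0.007, 0.001, 0.007, 0, 0, 0, -1],
    [-0.007, 0.001, 0.007, 0, 0, 0, -1],
    [-0.007, 0.001, 0.007, 0, 0, 0, -1],
    [0, 0, 0, 0, 0, 0, -1],
  ],
)

```text
clock: 9.7
position: [0.6715, 0.071, 0.0618]
ee_rot: [-0.004, 0.913, -0.144, 0.381]
ft_force: [-36.5, 0.4, 20.6]
grip_width: 0.003
```

```bash
python3 st.py 9 side scene; python3 tg.py .69,.072,.065;python3 - <<'E'
import cv2
im=cv2.imread('pics/side9.png')[120:300,210:370];cv2.imwrite('pics/side9z.png',cv2.resize(im,None,fx=3.3,fy=3.3,interpolation=cv2.INTER_CUBIC))
E
```

```text
{'clock': 9.7, 'joint_pos': [-0.153, 0.383, -0.329, 2.105, 1.612, 0.667, -0.212], 'position': [0.672, 0.071, 0.062], 'ft_force': [-36.525, 0.392, 20.613], 'grip_width': 0.003}
[[-0.71   0.102  0.697]
 [-0.117  0.959 -0.26 ]
 [-0.694 -0.266 -0.669]]
.69,.072,.065 delta [-0.0155  0.0019  0.0105]
```

View pics/wrist9.png

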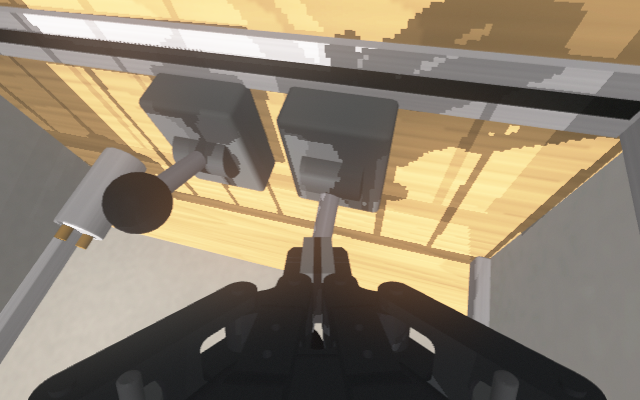

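View pics/side9z.png

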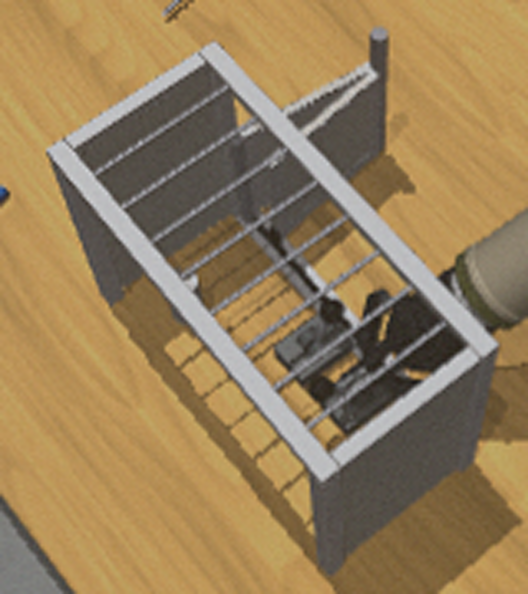

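The force (-36, 0, +21) N lies exactly along the normal of a lever leaning 0.5 rad back, so the lever is at its stop. I'll back off now and then check.

Request:
move_arm(
  deltas=[
    [0.007, -0.001, -0.007, 0, 0, 0, -1],
    [0.011, -0.002, -0.01, 0, 0, 0, -1],
    [0.011, -0.002, -0.01, 0, 0, 0, -1],
    [0.011, -0.002, -0.01, 0, 0, 0, -1],
    [0.015, 0.004, -0.02, 0, 0, 0, -1],
    [0, 0, 0, 0, 0, 0, -1],
  ],
)

```text
clock: 10.6
position: [0.5934, 0.0774, 0.0634]
ee_rot: [-0.005, 0.913, -0.143, 0.382]
ft_force: [1.1, 0.0, 0.5]
grip_width: -0.002
```

```bash
python3 st.py a side scene
python3 - <<'E'
import cv2
from h import *
im=cv2.imread('pics/sidea.png')[120:300,210:370];cv2.imwrite('pics/sideaz.png',cv2.resize(im,None,fx=3.3,fy=3.3,interpolation=cv2.INTER_CUBIC))
print(proj('side',[[.72,.071,.105],[.629,.072,.105],[.7135,.0715,.11],[.6315,0,.0715]]))
E
python3 tg.py .56,.10,.12
```

```text
{'clock': 10.6, 'joint_pos': [-0.189, 0.266, -0.382, 2.273, 1.599, 0.709, -0.311], 'position': [0.593, 0.077, 0.063], 'ft_force': [1.09, 0.038, 0.522], 'grip_width': -0.002}
[[-0.708  0.1    0.699]
 [-0.118  0.959 -0.256]
 [-0.696 -0.264 -0.667]]
[[302.59541415 241.16320129]
 [324.56073182 224.48753411]
 [304.22512502 239.4708595 ]
 [310.04120974 213.89534881]]
.56,.10,.12 delta [-0.017   0.0041 -0.0681]
```

View pics/wrista.png

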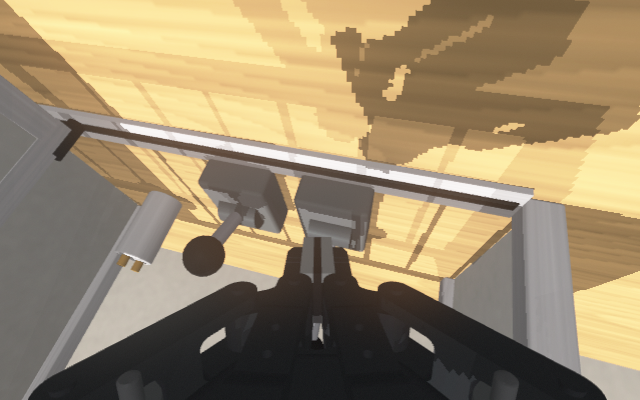

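View pics/sideaz.png

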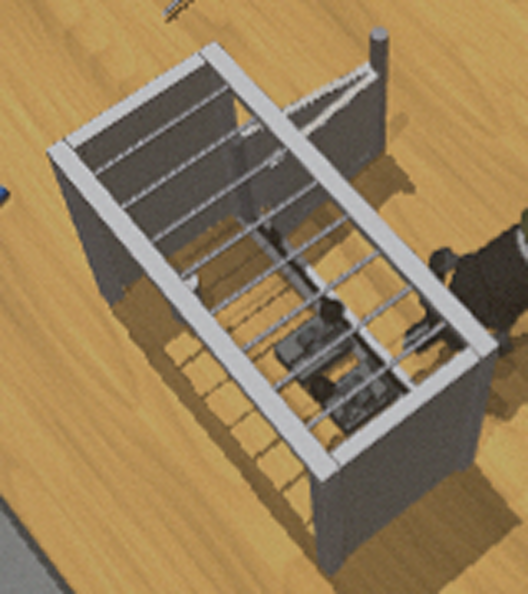

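Side view: the short ball is where predicted (310.6,213.9), but the tall one, at (307.6,237.3), looks slightly short of the stop prediction. I'll retreat for a clear view.

Request:
move_arm(
  deltas=[
    [-0.006, 0.001, -0.022, 0, 0, 0, -1],
    [-0.006, 0.001, -0.023, 0, 0, 0, -1],
    [-0.006, 0.001, -0.023, 0, 0, 0, -1],
    [-0.015, -0.012, -0.02, 0, 0, 0, -1],
    [-0.015, -0.012, -0.02, 0, 0, 0, -1],
    [-0.015, -0.012, -0.02, 0, 0, 0, -1],
    [0, 0, 0, 0, 0, 0, -1],
  ],
)

```text
clock: 11.62
position: [0.5477, 0.0852, 0.2041]
ee_rot: [-0.003, 0.912, -0.142, 0.384]
ft_force: [-0.6, 0.8, 0.1]
grip_width: -0.004
```

```bash
python3 st.py b side scene
python3 - <<'E'
import cv2
for f,(x,y,w,h) in {'sceneb':(230,130,210,190)}.items():
    im=cv2.imread(f'pics/{f}.png')[y:y+h,x:x+w];cv2.imwrite(f'pics/{f}z.png',cv2.resize(im,None,fx=3.1,fy=3.1,interpolation=cv2.INTER_CUBIC))
E
```

```text
{'clock': 11.625, 'joint_pos': [-0.182, -0.115, -0.435, 2.267, 1.043, 0.738, 0.228], 'position': [0.548, 0.085, 0.204], 'ft_force': [-0.631, 0.78, 0.062], 'grip_width': -0.004}
[[-0.705  0.104  0.701]
 [-0.115  0.959 -0.257]
 [-0.7   -0.262 -0.665]]
```

View pics/wristb.png

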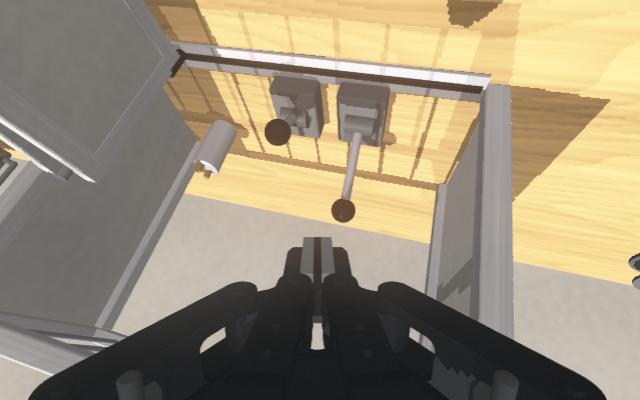

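View pics/scenebz.png

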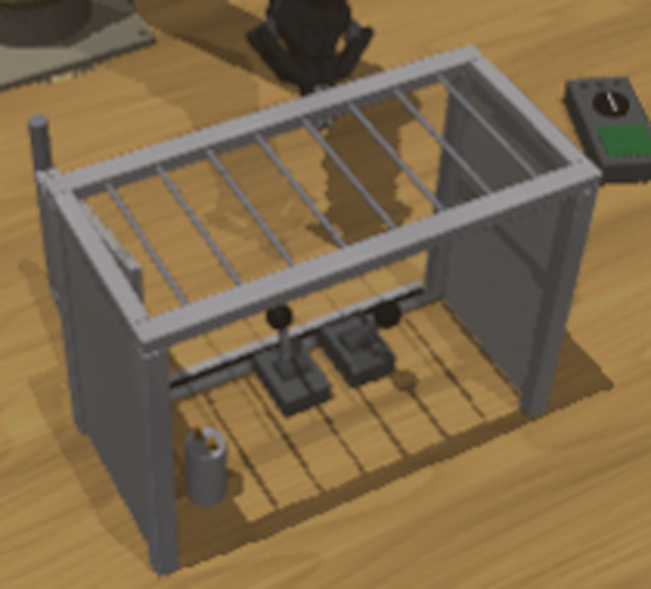

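Now the tall ball shows at wrist (343,210), scene zoom (387,314) and side (307.6,237.3). I'll triangulate it.

Run:
```python
from h import *
z=np.load('pics/wristb.npz');o=dict(position=z['pos'],ee_rot=z['q'])
def tri(*rs):
    M=np.zeros((3,3));b=np.zeros(3);R=[]
    for c,d in rs:
        d=d[0]/np.linalg.norm(d[0]);P=np.eye(3)-np.outer(d,d);M+=P;b+=P@c;R.append((c,P))
    x=np.linalg.solve(M,b);return x.round(4),[round(float(np.linalg.norm(P@(x-c))),4) for c,P in R]
w=ray('wrist',[(343.5,210)],o);s=ray('scene',[np.array([387,314])/3.1+[230,130]]);d=ray('side',[(307.6,237.3)])
print('tall',tri(w,s),tri(w,d),tri(s,d),tri(w,s,d))
w=ray('wrist',[(277.5,132)],o);s=ray('scene',[np.array([279,317])/3.1+[230,130]]);d=ray('side',[(310.6,213.9)])
print('short',tri(w,s),tri(w,s,d))
# blocks top corners at z=.025 in wrist view
for uv in [(271,78),(319,80),(322,137),(340,84),(389,86),(386,146),(341,142)]: print(uv,onz('wrist',[uv],.025,o).round(4)[0])
# expected pixel of ball at angle
for pv in(.668,.672,.676):
  for a in(0,.7,.8,.9,1.0):
    l=a-.5;X=[pv+.095*np.sin(l),.0715,.022+.095*np.cos(l)]
    print(pv,a,proj('wrist',[X],o)[0].round(1),proj('scene',[X])[0].round(1),proj('side',[X])[0].round(1))
print('obs scene',np.array([387,314])/3.1+[230,130])
```

```text
tall (array([0.7042, 0.071 , 0.1054]), [0.0004, 0.0004]) (array([0.6999, 0.0715, 0.1072]), [0.0003, 0.0003]) (array([0.7009, 0.0718, 0.1038]), [0.002, 0.002]) (array([0.7018, 0.0714, 0.1057]), [0.0008, 0.0022, 0.0021])
short (array([ 6.339e-01, -5.000e-04,  6.960e-02]), [0.0012, 0.0012]) (array([6.318e-01, 3.000e-04, 6.990e-02]), [0.0014, 0.0024, 0.0021])
(271, 78) [ 0.6081 -0.0178  0.025 ]
(319, 80) [0.6041 0.0317 0.025 ]
(322, 137) [0.6884 0.0268 0.025 ]
(340, 84) [0.6062 0.0519 0.025 ]
(389, 86) [0.6024 0.0967 0.025 ]
(386, 146) [0.6876 0.1015 0.025 ]
(341, 142) [0.6925 0.0495 0.025 ]
0.668 0 [341.6 167.8] [339.9 212.7] [326.  223.1]
0.668 0.7 [341.6 211.1] [351.8 224.8] [310.7 233.9]
0.668 0.8 [342.5 213. ] [353.5 227.6] [308.4 235.9]
0.668 0.9 [343.4 214. ] [355.1 230.5] [306.3 237.9]
0.668 1.0 [344.5 214. ] [356.6 233.5] [304.3 240. ]
0.672 0 [341.7 170.4] [340.6 213.6] [325.1 223.9]
0.672 0.7 [341.8 212.9] [352.6 225.8] [309.7 234.6]
0.672 0.8 [342.6 214.7] [354.3 228.5] [307.5 236.6]
0.672 0.9 [343.5 215.6] [355.9 231.4] [305.3 238.7]
0.672 1.0 [344.6 215.6] [357.4 234.4] [303.3 240.8]
0.676 0 [341.9 172.9] [341.3 214.5] [324.1 224.6]
0.676 0.7 [341.9 214.5] [353.3 226.7] [308.7 235.4]
0.676 0.8 [342.7 216.3] [355.  229.4] [306.5 237.4]
0.676 0.9 [343.6 217.1] [356.6 232.4] [304.4 239.4]
0.676 1.0 [344.7 217.1] [358.2 235.4] [302.3 241.5]
obs scene [354.83870968 231.29032258]
```

The tall ball triangulates to (0.702, 0.071, 0.106). Against a block centre at x≈0.655 that is a lean of about +0.49 rad, i.e. at its stop. One last check of the pin, then hand in.

Run:
```python
from h import *
for n,uv in(('side',np.array([379,34])/3.3+[210,120]),('scene',np.array([38,121])/3.1+[230,130])):
    W=onz(n,[uv],.225)[0];v=W[:2]-[.6115,-.17];print(n,W.round(4),np.hypot(*v).round(3),np.arctan2(-v[0],v[1])+.017)
a,b=cv2.imread('pics/scene0.png'),cv2.imread('pics/sceneb.png')
for nm,(x,y,w,h) in dict(screw=(115,225,50,60),meter=(412,150,35,40),cap=(285,265,20,30)).items(): print(nm,np.abs(a[y:y+h,x:x+w].astype(int)-b[y:y+h,x:x+w]).mean())
z=np.load('pics/wrist4.npz');o=dict(position=z['pos'],ee_rot=z['q'])
W=onz('wrist',[(334,191)],.225,o)[0];v=W[:2]-[.6115,-.17];print('wrist4',W,np.arctan2(-v[0],v[1])+.017)
```

```text
side [ 0.4437 -0.1459  0.225 ] 0.17 1.4449495719801855
scene [ 0.45  -0.148  0.225] 0.163 1.4521925497153998
screw 3.1638888888888888
meter 2.639047619047619
cap 2.2005555555555554
wrist4 [ 0.4434962  -0.14871425  0.225     ] 1.461769778114624
```

```bash
python3 -c "
from workcell import manip
o=manip.get_obs();print(o['clock'],o['ft_force'],abs(o['joint_velocities']).max());print(manip.hand_in())"
```

```text
11.775 [0.50126681 0.67410936 0.22895562] 0.011932336640648132
the job is handed in; nothing more can be done
None
```

The guard door is folded open and the taller lever is thrown to the back. I handed the job in at 11.8 s with the hand clear in front of the bay. The hand-in gave no verdict.

I opened the door with the open jaws around the fold pin, moving it along its arc. I then reached under the roof with the fingers shut and the hand tilted about 48° from vertical, and pushed the taller lever until it met its stop.

**Last checks**
- **Guard:** it stands at about 1.45–1.46 rad in the wrist, side and scene views, above the 1.35 needed. A final 4 mm nudge towards the stop did not show: the wrist view read 1.46 both before and after it. The scene view also put the pin 163 mm from the hinge line instead of 170 mm.
- **Taller lever:** the ball is at about (0.702, 0.071, 0.106), a lean of about +0.49 rad, so it is at its stop.
- **Shorter lever:** its ball is at the same place as before, within about 2 mm.
- **Capacitor, multimeter and screwdriver:** the before and after scene pictures show no visible change around them.

**Disagreements:**
- My first estimate of the taller lever's pivot, x ≈ 0.675, assumed the lever started at 0. The block's back edge and the final ball position put it at about 0.655, so the lever seems to have started at roughly 0.2 rad.
- At the stop, the fingers pushed the lever with about 42 N before I backed off. The force was at right angles to the lever, so I took it as the fingers on the lever and not the gripper's body, which has a 40 N limit.

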